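# Tuck the cover of the ink swatch case under its lip

## Task

Close the ink swatch case: push its sprung blue cover over until it lies flat on the case, then, while keeping it pressed down, push it by its white rib fully home so that its free edge is tucked beneath the aluminium lip and the cover stays shut when you let go. Only push and press gently with the fingertips: grip and lift nothing, do not shove the case along the bench, and leave the other things on the bench alone.

Things in the scene. Friction and masses are not known exactly. Their poses are not given: they have to be found in the camera images.
- swatch_case: Flat black tray, 190 x 172 mm (x by y), 27 mm high at the rim, 2.2 kg, standing loose on rubber feet, with a card of colour swatches inside. Origin: centre of its underside; z up. Its +x points from the cover's hinge to the lip: the way the cover folds over and is tucked. Its y is parallel to the hinge.
- cover_hinge (a point): Middle of the cover's hinge axis; moves with its slide. At slide 0 it is at x = -70, y = 0, z = 30 mm in the frame of swatch_case. Aluminium brackets beyond 79 mm to either side of it reach 41 mm above the bench.
- cover_edge (a point): Middle of the free edge of the blue cover, 126 mm from the hinge axis. The cover is a rigid plate 142 mm wide (along the hinge), 4 mm thick, with the hinge axis in its mid plane; flat, its upper face is 32 mm above the bench. With the slide at 0 the flat cover's edge is at x = 56 mm in the case's frame, 6 mm short of the lip's flare.
- cover_rib (a point): Middle of the top of the white rib across the cover's outer face (up when shut; while the cover stands it looks away from the lip, to the case's -x). The rib is 90 mm long along the hinge, 6 mm thick, 6 mm high above the face (top at 38 mm when flat), its middle 99 mm from the hinge axis.
- cover_fold (a joint): Angle of the blue cover, rad: 0 flat and shut, pi/2 upright, more leans back from the lip; range 0 to 2.1. A spring raises it; with friction it stands at rest anywhere from 1.0 to 1.75. Holding it flat takes 1 to 2 N near the rib. It springs up again unless its edge is under the lip; tucked and let go it rests at about 0.04, against the lip.
- cover_slide (a joint): How far the cover and its hinge have slid along the case's +x towards the lip, m: 0 fully back, 0.022 fully home at the stop. Moving it takes about 4 to 5 N; it stays where it is left.
- lip_mouth (a point): Lower front edge of the flat part of the aluminium lip at the case's +x side, mid width: x = 70, z = 37 mm in the case's frame, 5 mm above the flat cover. The lip runs the full width, back to x = 95 mm; a flare in front of it rises forward to x = 62 mm, 46 mm above the bench. A cover slid forward before it is flat lands on top of the lip.
- jar_red: Bystander: jar of red ink with a cream lid, 70 x 70 x 76 mm; origin at the centre of its underside. Leave alone.
- jar_violet: Bystander: jar of violet ink with a cream lid, 67 x 67 x 66 mm; origin at the centre of its underside. Leave alone.
- bottle_amber: Bystander: small brown bottle with a black cap, 42 x 42 x 85 mm; origin at the centre of its underside. Leave alone.
- tape: Bystander: roll of brown tape lying flat, 100 mm across, 48 mm high; origin at the centre of its underside. Leave alone.
- calc: Bystander: pocket calculator, 118 x 72 x 16 mm; origin at the centre of its underside. Leave alone.
- weigh_dish: Bystander: white weighing dish, 71 mm across, 18 mm high; origin at the centre of its underside. Leave alone.

How it is judged (in metres and radians):
On the way:
1. the cover is folded flat while its edge is still short of the lip (value of joint cover_fold below 0.1 rad and value of joint cover_slide below 0.014 m), for 0.05 s.
At the end, for the whole second after the job is handed in: The cover lies shut (fold angle under 0.07 rad) with its hinge slid at least 17 of 22 mm home, so that its edge is under the lip, and stays so at rest with nothing touching it; the case stands flat within 30 mm of where it was and each bystander within 20 mm (value of joint cover_fold below 0.07 rad and value of joint cover_slide above 0.017 m and velocity of joint cover_fold between -0.05 and 0.05 rad/s and linear speed of swatch_case below 0.01 m/s and distance of swatch_case from where it was at the start of the episode below 0.03 m and angle between swatch_case's own z axis and vertical below 0.03 rad and distance of each of jar_red, jar_violet, bottle_amber, tape, calc, weigh_dish from where it was at the start of the episode below 0.02 m).
It fails at once if the case was lifted, tipped or shoved along the bench by more than 30 mm (height (world z) of swatch_case above 0.012 m or angle between swatch_case's own z axis and vertical above 0.15 rad or distance of swatch_case from where it was at the start of the episode above 0.03 m).
It fails at once if the cover or case was gripped or pressed roughly (more than 40 N from the fingers) (contact force between the fingers and swatch_case above 40 N).
It fails at once if a bystander was lifted or moved by more than 20 mm (distance of any of jar_red, jar_violet, bottle_amber, tape, calc, weigh_dish from where it was at the start of the episode above 0.02 m).
It also fails if it takes over 40 s, if anything falls off the work surface, if the arm or the gripper's body presses on something with over 40 N, if the wrist force passes 120 N, or if a joint passes its speed limit or range.

## Robot

A 6-joint arm with a two-finger parallel gripper is mounted at the origin on a cart in front of the work surface, level with it; the furniture and walls round the work are solid. World frame = base frame: x ahead of the robot, y to its left, z up, the work surface at z = 0. Lengths are in m, angles in degrees, forces in N, time in s.
With the tool pointing down it reaches from about 0.4 to 0.925 m from the base axis. Payload 12.5 kg.
Tool frame: the origin (TCP) lies at the very end of the fingers, on their centre line; the grasp point (between the pads) lies 19 mm behind it; z points along the fingers, y is the line along which they close (so a half turn about z gives the same grasp; the last joint's range is limited). The gripper opens to 95 mm and grips with 3 to 60 N. Pads are 20 mm wide; open, the fingers measure 119 mm over their backs; the gripper's body (75 mm by 180 mm) begins 59 mm behind the grasp point.
Start: joints at [61.902, 28.126, 89.318, -0, 62.55, -6.05], TCP at [0.235, 0.579, 0.215] pointing down, gripper open.
Joint ranges: [-177.58, 177.58], [-47.91, 125.51], [2.72, 160], [-65.01, 245.01], [3.68, 167.84], [-153.87, 153.87]. Speed limits (degrees/s): [127.2, 127.2, 159.86, 180, 180, 180].

## Interface

Orientations are given as [roll, pitch, yaw] about the fixed x, y, z axes, in that order (R = Rz(yaw) Ry(pitch) Rx(roll)).
In Python, from plant import env gives the robot as it stands.
- The arm moves only by the tool arm_command, never from a script. Its argument "steps" is a list of rows, each an object of numbers: "grip": the opening in per cent of the stroke, from 0 (shut) to 100 (fully open); "x", "y", "z": the shift along the tool's x, y, z in cm; "ax", "ay", "az": the turn, a rotation vector about the tool's x, y, z in rad. A call has 1 to 12 rows; each row is the pose to reach, as a shift and turn from the pose commanded when the call began, along the tool's axes at that moment; what a row does not reach only later rows make up. A row lasts 1/8 s, in which the tool goes at most 62.5 mm and 10.7 degrees, less where a joint would pass 70% of its speed; a pose out of reach is approached as far as the arm can. A call with a gripper value outside its range is refused whole. The fingers move at their own pace and stop on an object; "squeeze" is the grip in N (left out, the last holds). Time passes only in rows, so rows that repeat a pose let the fingers close. It gives the time, the measured TCP pose, the force, the opening and the grip force at its end, in the units of the state.
- env.state(): the state, without advancing time (a new reading comes with each control period).
- env.snapshot(name): name is "side" or "top"; returns the picture (400x640x3 uint8, blue, green, red); there is no depth.
- env.camera_model(name): a dict with "fx", "fy", "cx", "cy" (pixels), "R" (3x3) and "t" (3): a world point X has camera coordinates R X + t. Camera axes: x right, y down, z forward; pixel columns grow to the right and rows downward; lengths in m; the calibration is good to about 2 mm. A picture is of the moment at which its call begins. camera_model takes no time and is no camera call.
- env.sign_off(): hands the job in; it is judged then, once.
The state is a dict: "time": time; "joints": joint angles; "joint_velocities": joint speeds; "joint_efforts": joint torques, N m; "ee_pos": TCP position; "ee_rot": TCP orientation; "force": force on the tool from outside, world axes, zero at the start; "torque": the same for the moment, N m; "grip_width": opening from 0.0 (shut) to 1.0 (fully open); "grasp_force": force on a finger pad.
Only numpy, scipy, OpenCV 4.12 (cv2) and the standard library are available. Lean on these libraries where they do the work, as an engineer would, in place of code of your own. Each camera call takes 0.05 s, during which the arm holds its last target. There are 200 camera calls.

## Working session

There is one attempt and no reset: what is moved stays moved. The work goes in short steps, Python scripts to look and compute and a tool call to move; the robot and the scene stay as the last step left them, time stands still between calls to the robot, and variables do not carry over. Pictures are saved under pics/ and viewed, at most 10 in all, crops included, and the job is handed in when it is done.

Besides the shell and the picture viewer there is one more tool, called after ">>>" as name([rows], argument=value, ...), one row to a line, values as JSON. arm_command: Moves the arm, as the interface text tells. Its arguments: {"type":"object","properties":{"steps":{"type":"array","items":{"type":"object","properties":{"grip":{"type":"number"},"x":{"type":"number"},"y":{"type":"number"},"z":{"type":"number"},"ax":{"type":"number"},"ay":{"type":"number"},"az":{"type":"number"}}}},"squeeze":{"type":"number"}},"required":["steps"]}

```bash
mkdir -p pics; python3 - <<'E'
from plant import env
import cv2
for n in("side","top"):
    cv2.imwrite(f"pics/{n}0.png",env.snapshot(n)); m=env.camera_model(n); print(n,m)
s=env.state();print(s["time"],s["ee_pos"],s["ee_rot"],s["force"],s["grip_width"])
E
```

```text
side {'fx': 453.0992889664562, 'fy': 453.0992889664562, 'cx': 317.0995449878728, 'cy': 196.50988943773802, 'R': array([[ 0.91389091, -0.40559929, -0.01710634],
       [-0.17933792, -0.36556096, -0.91334719],
       [ 0.36419956,  0.83776751, -0.40682217]]), 't': array([-0.50753299,  0.15688704,  1.20772474])}
top {'fx': 398.9049725790374, 'fy': 398.9049725790374, 'cx': 323.49498946969663, 'cy': 199.0441465021428, 'R': array([[-0.01154666, -0.99992198,  0.00476504],
       [-0.98660684,  0.01061724, -0.16277045],
       [ 0.16270716, -0.00658068, -0.98665246]]), 't': array([-0.01349153,  0.58676131,  1.22132803])}
0.1 [0.23447401 0.57912925 0.21413411] [-1.79945991e+02 -4.55221236e-03  1.57954361e+02] [-0.39428248  0.14219254  0.62607414] 1.0016685077776255
```

View pics/side0.png

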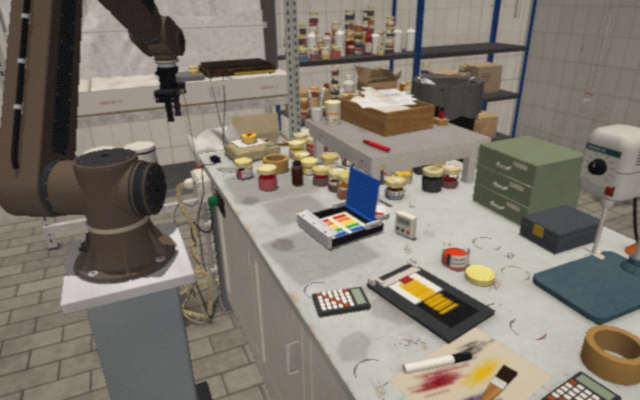

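View pics/top0.png

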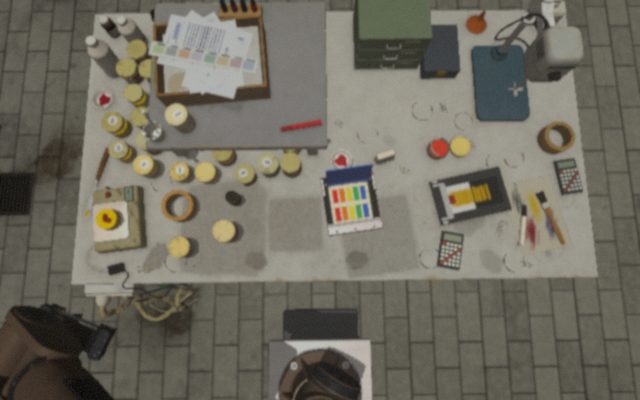

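Top view: the case is at about (350,200), with the cover standing at the far side (y≈175) and the lip towards the robot (y≈227). In the side view the cover is at (365,195). I'll zoom in on both.

```bash
python3 - <<'E'
import cv2,numpy as np
a=cv2.imread("pics/top0.png")[145:245,300:400]; b=cv2.imread("pics/side0.png")[160:260,285:435]
a=cv2.resize(a,None,fx=5,fy=5,interpolation=2);b=cv2.resize(b,None,fx=5,fy=5,interpolation=2)
cv2.imwrite("pics/a.png",a);cv2.imwrite("pics/b.png",b)
E
```

```text
(no output)
```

View pics/a.png

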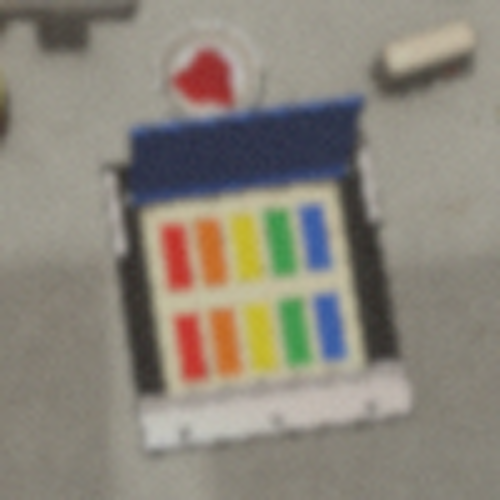

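View pics/b.png

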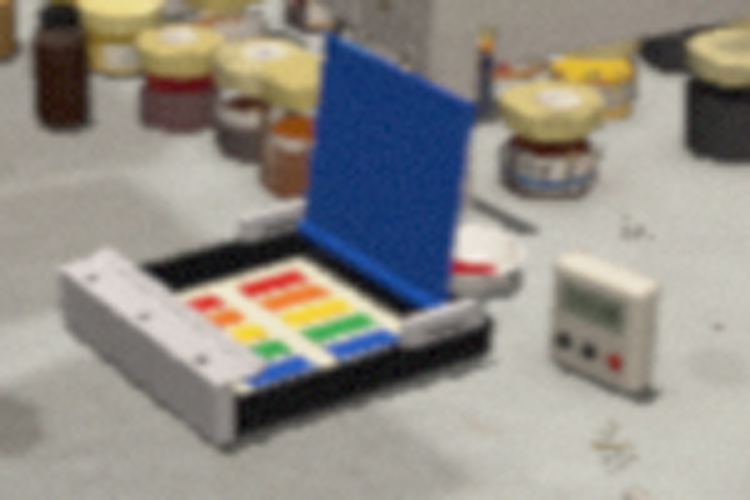

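The top crop shows the cover's free edge from (132,128) to (362,97) and the lip's rear corners at (147,450) and (410,412). In the side crop the cover's top corners are at (333,38) and (472,103). The weighing dish is just behind the cover.

```bash
cat > h.py <<'E'
import numpy as np,cv2
from plant import env
M={n:env.camera_model(n) for n in("side","top")}
def ray(n,u,v):
    m=M[n];d=m["R"].T@np.array([(u-m["cx"])/m["fx"],(v-m["cy"])/m["fy"],1]);return -m["R"].T@m["t"],d
def plane(n,u,v,z):
    c,d=ray(n,u,v);return c+d*(z-c[2])/d[2]
def tri(pt,ps):
    c,d=ray("top",*pt);e,f=ray("side",*ps)
    s,t=np.linalg.lstsq(np.c_[d,-f],e-c,rcond=None)[0];a,b=c+s*d,e+t*f
    return (a+b)/2,np.linalg.norm(a-b)
T=lambda x,y:(300+x/5-.4,145+y/5-.4)
S=lambda x,y:(285+x/5-.4,160+y/5-.4)
E
python3 - <<'E'
from h import *
np.set_printoptions(precision=4,suppress=True)
L=[plane("top",*T(147,450),.038),plane("top",*T(410,412),.038)]
F=[plane("top",*T(139,402),.046),plane("top",*T(403,362),.046)]
print("lip back",L,np.linalg.norm(L[0]-L[1]),"front",F)
A=tri(T(132,128),S(333,38));B=tri(T(362,97),S(472,103));print("edge",A,B,np.linalg.norm(A[0]-B[0]))
H=[plane("top",*T(133,200),.03),plane("top",*T(352,170),.03)];print("hinge",H,np.linalg.norm(H[0]-H[1]))
H2=[plane("side",*S(303,230),.03),plane("side",*S(440,302),.03)];print("hinge side",H2,np.linalg.norm(H2[0]-H2[1]))
w=L[0]-L[1];yw=np.degrees(np.arctan2(w[1],w[0]));print("dir hinge line",yw)
w=A[0]-B[0];print(np.degrees(np.arctan2(w[1],w[0])))
print("dish",plane("top",*T(215,75),.01))
E
```

```text
lip back [array([ 0.4741, -0.0362,  0.038 ]), array([ 0.4963, -0.2035,  0.038 ])] 0.16873134257268937 front [array([ 0.5038, -0.0314,  0.046 ]), array([ 0.5274, -0.1989,  0.046 ])]
edge (array([ 0.6569, -0.0281,  0.1503]), np.float64(0.0017524040244925655)) (array([ 0.6726, -0.164 ,  0.1547]), np.float64(0.00024208585654522031)) 0.1368331877792671
hinge [array([ 0.637 , -0.0295,  0.03  ]), array([ 0.6554, -0.1724,  0.03  ])] 0.14411869994449067
hinge side [array([ 0.6356, -0.0343,  0.03  ]), array([ 0.6619, -0.1557,  0.03  ])] 0.12421157635647444
dir hinge line 97.56722813731984
96.55727262388326
dish [ 0.7255 -0.0855  0.01  ]
```

```bash
python3 - <<'E'
from h import *
np.set_printoptions(precision=4,suppress=True)
print("red pen",tri((282,129),(363,142)),tri((321,123),(389,150)))
for z in(0,.05,.1,.15):print(z,plane("top",327,149,z))
O=np.array([.4852,-.1199])+.095*np.array([.9917,.1288]);print("O",O)
s=env.state();p=s["ee_pos"];y=np.radians(s["ee_rot"][2]);tx=np.array([np.cos(y),np.sin(y)]);ty=np.array([np.sin(y),-np.cos(y)])
g=O-.125*np.array([-.9917,-.1288]);d=g-p[:2];print("goal",g,"tool shift cm",100*d@tx,100*d@ty,"world",d)
E
```

```text
red pen (array([0.7725, 0.1011, 0.1781]), np.float64(0.00477308211191376)) (array([ 0.794 , -0.0156,  0.1798]), np.float64(0.005185256331720434))
0 [ 0.7655 -0.0342  0.    ]
0.05 [ 0.7507 -0.0333  0.05  ]
0.1 [ 0.7359 -0.0324  0.1   ]
0.15 [ 0.7211 -0.0316  0.15  ]
O [ 0.5794 -0.1077]
goal [ 0.7034 -0.0916] tool shift cm -68.63578168753612 -44.565634731150325 world [ 0.4689 -0.6707]
```

>>> arm_command([
  {"grip": 0, "z": -6},
  {"grip": 0, "x": -69.4, "y": -45.9, "z": -8, "az": -0.514},
  {"grip": 0, "x": -69.4, "y": -45.9, "z": -8, "az": -0.514},
  {"grip": 0, "x": -69.4, "y": -45.9, "z": -8, "az": -0.514},
  {"grip": 0, "x": -69.4, "y": -45.9, "z": -8, "az": -0.514},
  {"grip": 0, "x": -69.4, "y": -45.9, "z": -8, "az": -0.514},
  {"grip": 0, "x": -69.4, "y": -45.9, "z": -8, "az": -0.514},
  {"grip": 0, "x": -69.4, "y": -45.9, "z": -8, "az": -0.514},
  {"grip": 0, "x": -69.4, "y": -45.9, "z": -8, "az": -0.514},
  {"grip": 0, "x": -69.4, "y": -45.9, "z": -8, "az": -0.514},
  {"grip": 0, "x": -69.4, "y": -45.9, "z": -8, "az": -0.514},
  {"grip": 0, "x": -69.4, "y": -45.9, "z": -8, "az": -0.514},
])

```text
invalid input at $.steps[0]: expected keys grip, x, y, z, ax, ay, az
```

All keys are needed in every row.

>>> arm_command([
  {"grip": 0, "x": 0, "y": 0, "z": -6, "ax": 0, "ay": 0, "az": 0},
  {"grip": 0, "x": -69.4, "y": -45.9, "z": -8, "ax": 0, "ay": 0, "az": -0.514},
  {"grip": 0, "x": -69.4, "y": -45.9, "z": -8, "ax": 0, "ay": 0, "az": -0.514},
  {"grip": 0, "x": -69.4, "y": -45.9, "z": -8, "ax": 0, "ay": 0, "az": -0.514},
  {"grip": 0, "x": -69.4, "y": -45.9, "z": -8, "ax": 0, "ay": 0, "az": -0.514},
  {"grip": 0, "x": -69.4, "y": -45.9, "z": -8, "ax": 0, "ay": 0, "az": -0.514},
  {"grip": 0, "x": -69.4, "y": -45.9, "z": -8, "ax": 0, "ay": 0, "az": -0.514},
  {"grip": 0, "x": -69.4, "y": -45.9, "z": -8, "ax": 0, "ay": 0, "az": -0.514},
  {"grip": 0, "x": -69.4, "y": -45.9, "z": -8, "ax": 0, "ay": 0, "az": -0.514},
  {"grip": 0, "x": -69.4, "y": -45.9, "z": -8, "ax": 0, "ay": 0, "az": -0.514},
  {"grip": 0, "x": -69.4, "y": -45.9, "z": -8, "ax": 0, "ay": 0, "az": -0.514},
  {"grip": 0, "x": -69.4, "y": -45.9, "z": -8, "ax": 0, "ay": 0, "az": -0.514},
])

```text
time: 1.6
ee_pos: [0.6219, 0.0146, 0.2909]
ee_rot: [180.0, -0.0, -172.6]
force: [-0.4, -0.1, 0.2]
grip_width: 0.003
grasp_force: 0.0
```

>>> arm_command([
  {"grip": 0, "x": -6.7, "y": -13.1, "z": 0, "ax": 0, "ay": 0, "az": 0},
  {"grip": 0, "x": -6.7, "y": -13.1, "z": 0, "ax": 0, "ay": 0, "az": 0},
  {"grip": 0, "x": -6.7, "y": -13.1, "z": 0, "ax": 0, "ay": 0, "az": 0},
  {"grip": 0, "x": -6.7, "y": -13.1, "z": 0, "ax": 0, "ay": 0, "az": 0},
  {"grip": 0, "x": -6.7, "y": -13.1, "z": 0, "ax": 0, "ay": 0, "az": 0},
])

```text
time: 2.22
ee_pos: [0.7039, -0.1039, 0.2909]
ee_rot: [180.0, -0.0, -172.6]
force: [-0.7, 0.4, 0.1]
grip_width: 0.006
grasp_force: 0.0
```

```bash
cat >> h.py <<'E'
O=np.array([.5794,-.1077]);EX=np.array([-.9917,-.1288]);EY=np.array([.1288,-.9917])
def case(p): d=np.asarray(p)[:2]-O; return np.round(1000*np.array([d@EX,d@EY,p[2]]),1)
def shot(n,name,x0,y0,w,h,f):
    cv2.imwrite(f"pics/{name}.png",cv2.resize(env.snapshot(n)[y0:y0+h,x0:x0+w],None,fx=f,fy=f,interpolation=2))
E
python3 - <<'E'
from h import *
s=env.state();print(s["time"],case(s["ee_pos"]),s["ee_rot"],s["force"])
shot("side","c",285,100,160,160,3.6)
E
```

```text
2.225 [-124.    12.2  290.9] [ 1.79971257e+02 -2.91883100e-02 -1.72570316e+02] [-0.65338438  0.4014422   0.1013399 ]
```

View pics/c.png

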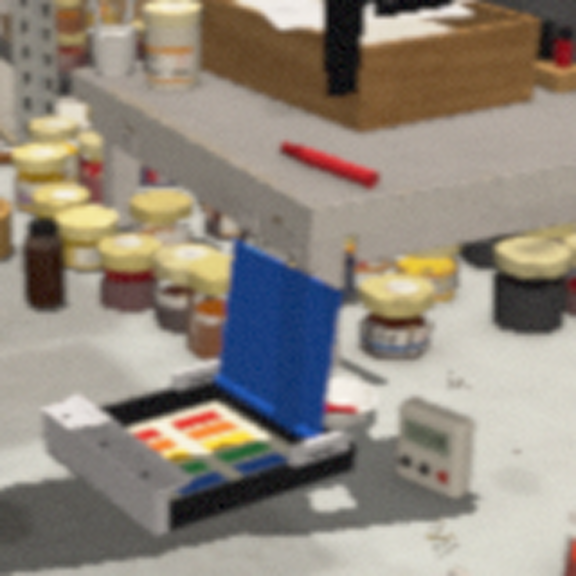

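The picture shows the cover standing at crop (280,340), the platform corner at (315,215), and the fingertip above and behind the cover at (343,95). I'll descend, move forward clear of the platform, then go lower.

>>> arm_command([
  {"grip": 0, "x": 0, "y": 0, "z": 6, "ax": 0, "ay": 0, "az": 0},
  {"grip": 0, "x": 0, "y": 0, "z": 12, "ax": 0, "ay": 0, "az": 0},
  {"grip": 0, "x": 0, "y": 0, "z": 15.5, "ax": 0, "ay": 0, "az": 0},
  {"grip": 0, "x": 1, "y": 0, "z": 16, "ax": 0, "ay": 0, "az": 0},
  {"grip": 0, "x": 2, "y": 0, "z": 16, "ax": 0, "ay": 0, "az": 0},
  {"grip": 0, "x": 2, "y": 0, "z": 17, "ax": 0, "ay": 0, "az": 0},
  {"grip": 0, "x": 2, "y": 0, "z": 18, "ax": 0, "ay": 0, "az": 0},
  {"grip": 0, "x": 2, "y": 0, "z": 18, "ax": 0, "ay": 0, "az": 0},
])

```text
time: 3.28
ee_pos: [0.6844, -0.1073, 0.1103]
ee_rot: [180.0, -0.0, -172.6]
force: [0.1, 0.2, 0.3]
grip_width: 0.005
grasp_force: 0.0
```

```bash
python3 - <<'E'
from h import *
s=env.state();print(s["time"],case(s["ee_pos"]),s["force"])
# planned TCP path: finger front-bottom corner follows plate
half=10
for t in np.radians(range(100,-1,-10)):
    e=np.array([np.cos(t),np.sin(t)]);n=np.array([-np.sin(t),np.cos(t)]);H=np.array([-70,30])
    c=H+85*e+3*n                      # corner on plate
    rx=max((H+r*e+8*n)[0]*-1 for r in(96,)) # rib inner top corner x
    q=H+96*e+8*n
    X=min(c[0],q[0]) if q[1]>c[1] else c[0]
    print(round(np.degrees(t)),"TCP X,Z",np.round([X-half,c[1]],1),"rib corner",np.round(q,1))
E
```

```text
3.275 [-104.2   13.1  110.3] [0.08165011 0.16454884 0.25359096]
100 TCP X,Z [-104.5  113.2] rib corner [-94.5 123.2]
90 TCP X,Z [-88. 115.] rib corner [-78. 126.]
80 TCP X,Z [-71.2 114.2] rib corner [-61.2 125.9]
70 TCP X,Z [-54.7 110.9] rib corner [-44.7 122.9]
60 TCP X,Z [-40.1 105.1] rib corner [-28.9 117.1]
50 TCP X,Z [-27.7  97. ] rib corner [-14.4 108.7]
40 TCP X,Z [-16.8  86.9] rib corner [-1.6 97.8]
30 TCP X,Z [-7.9 75.1] rib corner [ 9.1 84.9]
20 TCP X,Z [-1.2 61.9] rib corner [17.5 70.4]
10 TCP X,Z [ 3.2 47.7] rib corner [23.2 54.5]
0 TCP X,Z [ 5. 33.] rib corner [26. 38.]
```

>>> arm_command([
  {"grip": 0, "x": 0.8, "y": 0, "z": 0, "ax": 0, "ay": 0, "az": 0},
  {"grip": 0, "x": 1.6, "y": 0, "z": 0, "ax": 0, "ay": 0, "az": 0},
  {"grip": 0, "x": 2.4, "y": 0, "z": 0, "ax": 0, "ay": 0, "az": 0},
  {"grip": 0, "x": 3.2, "y": 0, "z": 0, "ax": 0, "ay": 0, "az": 0},
  {"grip": 0, "x": 4.0, "y": 0, "z": 0, "ax": 0, "ay": 0, "az": 0},
  {"grip": 0, "x": 4.9, "y": 0, "z": 0, "ax": 0, "ay": 0, "az": 0},
  {"grip": 0, "x": 5.7, "y": 0, "z": 0.2, "ax": 0, "ay": 0, "az": 0},
  {"grip": 0, "x": 6.4, "y": 0, "z": 0.5, "ax": 0, "ay": 0, "az": 0},
  {"grip": 0, "x": 7.0, "y": 0, "z": 0.9, "ax": 0, "ay": 0, "az": 0},
  {"grip": 0, "x": 7.6, "y": 0, "z": 1.3, "ax": 0, "ay": 0, "az": 0},
  {"grip": 0, "x": 8.2, "y": 0, "z": 1.8, "ax": 0, "ay": 0, "az": 0},
  {"grip": 0, "x": 8.7, "y": 0, "z": 2.3, "ax": 0, "ay": 0, "az": 0},
])

```text
time: 4.78
ee_pos: [0.598, -0.1186, 0.0877]
ee_rot: [180.0, 0.0, -172.6]
force: [1.8, 0.1, 0.4]
grip_width: 0.008
grasp_force: 0.5
```

```bash
python3 - <<'E'
from h import *
s=env.state();print(s["time"],case(s["ee_pos"]),s["force"])
shot("side","d",285,100,160,160,3.6)
E
```

```text
4.775 [-17.1  13.2  87.7] [1.81662329 0.1478592  0.43688504]
```

View pics/d.png

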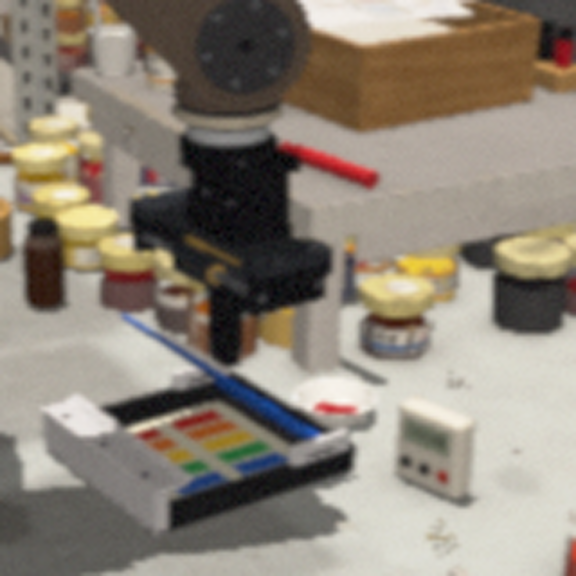

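The cover is following the fingertip at about 40° (its edge is at crop (125,318), the tip at (228,360)), with a force under 2 N.

>>> arm_command([
  {"grip": 0, "x": 0.45, "y": 0, "z": 0.65, "ax": 0, "ay": 0, "az": 0},
  {"grip": 0, "x": 0.9, "y": 0, "z": 1.25, "ax": 0, "ay": 0, "az": 0},
  {"grip": 0, "x": 1.25, "y": 0, "z": 1.9, "ax": 0, "ay": 0, "az": 0},
  {"grip": 0, "x": 1.6, "y": 0, "z": 2.55, "ax": 0, "ay": 0, "az": 0},
  {"grip": 0, "x": 1.85, "y": 0, "z": 3.3, "ax": 0, "ay": 0, "az": 0},
  {"grip": 0, "x": 2.05, "y": 0, "z": 4.0, "ax": 0, "ay": 0, "az": 0},
  {"grip": 0, "x": 2.15, "y": 0, "z": 4.7, "ax": 0, "ay": 0, "az": 0},
  {"grip": 0, "x": 2.2, "y": 0, "z": 5.1, "ax": 0, "ay": 0, "az": 0},
  {"grip": 0, "x": 2.2, "y": 0, "z": 5.4, "ax": 0, "ay": 0, "az": 0},
])

```text
time: 5.95
ee_pos: [0.5763, -0.1214, 0.0338]
ee_rot: [180.0, -0.0, -172.6]
force: [-0.9, -0.9, 2.3]
grip_width: 0.006
grasp_force: 0.9
```

```bash
python3 - <<'E'
from h import *
s=env.state();print(s["time"],case(s["ee_pos"]),s["force"])
shot("side","e",305,180,90,75,8)
E
```

```text
5.95 [ 4.8 13.2 33.8] [-0.85016814 -0.9352625   2.34520873]
```

View pics/e.png

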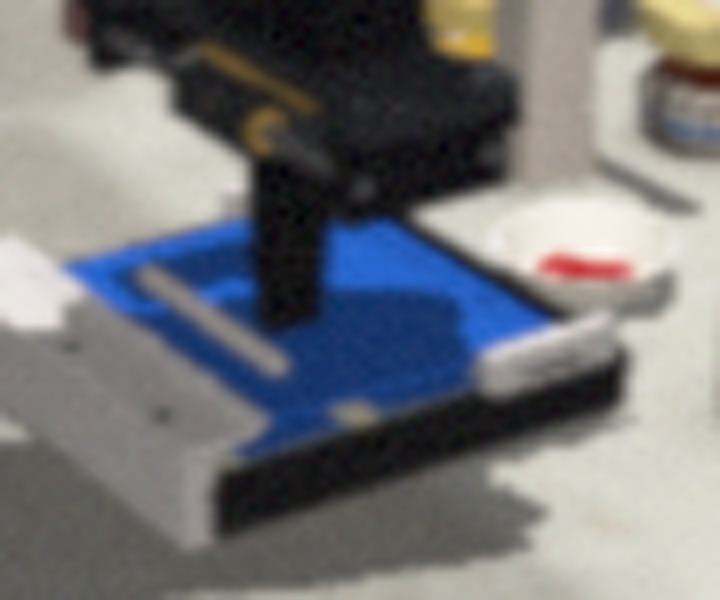

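The cover is almost flat: the rib runs from (145,270) to (285,365), and the finger is behind it at (285,325) with a gap left. I'll press down lightly.

>>> arm_command([
  {"grip": 0, "x": 0, "y": 0, "z": 0.1, "ax": 0, "ay": 0, "az": 0},
  {"grip": 0, "x": 0, "y": 0, "z": 0.2, "ax": 0, "ay": 0, "az": 0},
  {"grip": 0, "x": 0, "y": 0, "z": 0.2, "ax": 0, "ay": 0, "az": 0},
])

```text
time: 6.38
ee_pos: [0.5763, -0.1214, 0.0321]
ee_rot: [180.0, -0.0, -172.6]
force: [-0.7, -2.1, 2.5]
grip_width: 0.006
grasp_force: 1.0
```

>>> arm_command([
  {"grip": 0, "x": 0, "y": 0, "z": 0.05, "ax": 0, "ay": 0, "az": 0},
  {"grip": 0, "x": 0.3, "y": 0, "z": 0.05, "ax": 0, "ay": 0, "az": 0},
  {"grip": 0, "x": 0.6, "y": 0, "z": 0.05, "ax": 0, "ay": 0, "az": 0},
  {"grip": 0, "x": 0.9, "y": 0, "z": 0.05, "ax": 0, "ay": 0, "az": 0},
  {"grip": 0, "x": 1.2, "y": 0, "z": 0.05, "ax": 0, "ay": 0, "az": 0},
])

```text
time: 7.0
ee_pos: [0.5649, -0.123, 0.0317]
ee_rot: [-180.0, 0.1, -172.6]
force: [4.0, 1.2, 3.8]
grip_width: 0.006
grasp_force: 2.5
```

Resistance of about 4 N means the finger has reached the rib. I'll push on.

>>> arm_command([
  {"grip": 0, "x": 0.3, "y": 0, "z": 0, "ax": 0, "ay": 0, "az": 0},
  {"grip": 0, "x": 0.6, "y": 0, "z": 0, "ax": 0, "ay": 0, "az": 0},
  {"grip": 0, "x": 0.9, "y": 0, "z": 0, "ax": 0, "ay": 0, "az": 0},
  {"grip": 0, "x": 1.2, "y": 0, "z": 0, "ax": 0, "ay": 0, "az": 0},
  {"grip": 0, "x": 1.5, "y": 0, "z": 0, "ax": 0, "ay": 0, "az": 0},
  {"grip": 0, "x": 1.7, "y": 0, "z": 0, "ax": 0, "ay": 0, "az": 0},
])

```text
time: 7.75
ee_pos: [0.5475, -0.1251, 0.0316]
ee_rot: [180.0, 0.0, -172.6]
force: [4.2, 0.9, 3.9]
grip_width: 0.005
grasp_force: 3.6
```

Still sliding at 4 N. I'll go on in small steps until it meets the stop.

>>> arm_command([
  {"grip": 0, "x": 0.15, "y": 0, "z": 0, "ax": 0, "ay": 0, "az": 0},
  {"grip": 0, "x": 0.3, "y": 0, "z": 0, "ax": 0, "ay": 0, "az": 0},
])

```text
time: 8.0
ee_pos: [0.5452, -0.1256, 0.0317]
ee_rot: [-180.0, 0.1, -172.6]
force: [10.8, 2.5, 3.2]
grip_width: 0.006
grasp_force: 5.2
```

>>> arm_command([
  {"grip": 0, "x": 0.1, "y": 0, "z": 0, "ax": 0, "ay": 0, "az": 0},
  {"grip": 0, "x": 0.2, "y": 0, "z": 0, "ax": 0, "ay": 0, "az": 0},
])

```text
time: 8.25
ee_pos: [0.545, -0.1259, 0.0319]
ee_rot: [-179.9, 0.3, -172.6]
force: [13.5, 5.4, 0.9]
grip_width: 0.007
grasp_force: 7.4
```

It has hit the stop: the force rose to 13 N while X stayed put, at about 36 mm in the case frame, which fits 22 mm of slide. I'll back off, then lift.

>>> arm_command([
  {"grip": 0, "x": -0.4, "y": 0, "z": 0, "ax": 0, "ay": 0, "az": 0},
  {"grip": 0, "x": -0.8, "y": 0, "z": 0, "ax": 0, "ay": 0, "az": 0},
  {"grip": 0, "x": -0.8, "y": 0, "z": -0.6, "ax": 0, "ay": 0, "az": 0},
  {"grip": 0, "x": -0.8, "y": 0, "z": -3, "ax": 0, "ay": 0, "az": 0},
  {"grip": 0, "x": -0.8, "y": 0, "z": -8, "ax": 0, "ay": 0, "az": 0},
  {"grip": 0, "x": -0.8, "y": 0, "z": -14, "ax": 0, "ay": 0, "az": 0},
  {"grip": 0, "x": -0.8, "y": 0, "z": -16, "ax": 0, "ay": 0, "az": 0},
])

```text
time: 9.12
ee_pos: [0.5508, -0.1248, 0.1948]
ee_rot: [-179.9, 0.2, -172.6]
force: [-0.1, 1.1, -1.7]
grip_width: 0.004
grasp_force: 0.0
```

```bash
python3 - <<'E'
from h import *
s=env.state();print(s["time"],case(s["ee_pos"]),s["force"])
shot("side","f",305,180,90,75,8)
E
```

```text
9.125 [ 30.5  13.3 194.8] [-0.06886679  1.06839933 -1.66335809]
```

View pics/f.png

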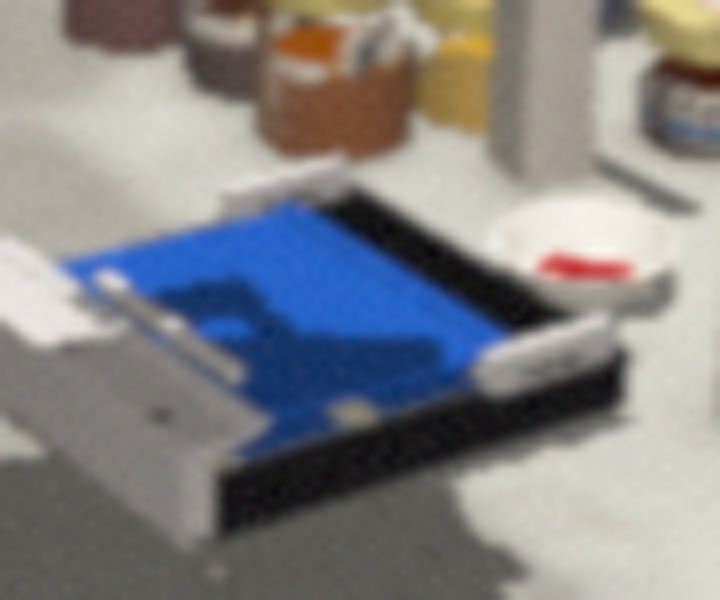

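The cover is shut with nothing touching it. The rib is now close to the lip, from (105,275) to (240,375), and the case hasn't moved (corner still at (210,540)).

```bash
python3 -c "
from plant import env
print(env.sign_off())"
```

```text
the job is handed in; nothing more can be done
None
```

The cover was folded flat, slid to its stop under the lip and stayed shut when I let go; the case did not visibly move. I handed the job in at about 9 s, and no verdict came back.

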